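# Zero the rolling mill and open it three turns

### The job

This small rolling mill has no dial: set its roll gap for the first pass by cranking. Turn the crank on top of the mill clockwise (seen from above) until you feel the rolls meet, without forcing it, then back it off exactly three full turns the other way and let go. The crank must not slip in its clamp, and leave the metal strip on the mill and everything else on the bench where it is.

Things in the scene. Friction and masses are not known exactly. Their poses are not given: they have to be found in the camera images.
- mill: Hand rolling mill of dark cast iron, bolted to a wooden board 180 x 270 mm (x, y) and 22 mm thick, fixed to the bench. Two cheeks and a yoke (top 186 mm up) hold two steel rolls lying along y. On the yoke stand three meshing gears in a row along y; the middle one carries the crank. Highest metal (spindle end) 224 mm up. Origin: centre of the board's underside, z up.
- crank_axis (a point): Point on the crank's vertical turning axis, through the middle gear, 248 mm above the bench, level with the middle of the knob. The metal below it (spindle end and crank hub) ends 224 mm above the bench.
- crank_knob (a point): Middle of the crank's wooden knob: upright, 24 mm in diameter, 46 mm tall (223 to 269 mm above the bench), 60 mm from the axis. It spins freely on its pin, so it can be held with the hand's heading unchanged. The steel arm under it is 20 mm wide, its top 220 mm up. Clockwise from above closes the rolls; the screw drags (about 4 N at the knob) and goes solid where they meet.
- crank (a joint): Angle in rad by which the crank has slipped in its pinch clamp on the screw spindle: 0 as found and while turning normally (it does not show the turns). It slips when the crank is forced against the closed rolls with over about 25 N at the knob.
- upper_nip (a point): Lowest line of the upper roll (44 mm diameter, 98 mm long), at its middle. The crank screw moves it 1 mm per turn, up when backed off. The rolls are found 0.4 to 1.5 turns open.
- lower_nip (a point): Highest line of the lower roll, same size, at its middle, 102 mm above the bench. It does not move. Its z points up; upper_nip lies on it when the rolls meet.
- strip: Bright metal strip 70 x 18 x 3.5 mm, lying on the mill's front feed rest, 99 mm above the bench. Not to be moved. Origin: centre of its underside.
- drive_crank: The mill's long driving crank, taken off, lying beside the board: steel bar 250 mm long with a wooden grip standing up 85 mm at one end. Not needed. Origin: under its middle.
- mandrel: Tapered steel ring mandrel, 280 mm long, lying on the bench. Not needed. Origin: centre of its thick end.
- mallet: Wooden mallet, 270 mm long, lying on the bench. Not needed. Origin: under its middle.
- bowl: Steel bowl, 120 mm across, 45 mm high. Not needed. Origin: centre of its underside.
- small_bowl: Small plastic bowl, 90 mm across, 30 mm high. Not needed. Origin: centre of its underside.
- tape_roll: Roll of tape, 76 mm across, 24 mm high. Not needed. Origin: centre of its underside.
- flux_jar: Amber glass jar with a black cap, 60 mm across, 75 mm high. Not needed. Origin: centre of its underside.

How it is judged:
By the outcome, as a careful person would: the job done as asked, in the order asked, and still so for the second after the job is handed in, with the robot touching nothing.
It also fails if it takes over 72 s, if anything falls off the work surface, if the arm or the gripper's body presses on something with over 40 N, if the wrist force passes 120 N, or if a joint passes its speed limit or range.

### The arm

A 6-joint arm with a two-finger parallel gripper is mounted at the origin on the work surface. World frame = base frame: x ahead of the robot, y to its left, z up, the work surface at z = 0. Lengths are in m, angles in rad, forces in N, time in s.
With the tool pointing down it reaches from about 0.25 to 0.725 m from the base axis. Payload 4 kg.
Tool frame: the origin (TCP) lies midway between the tips of the shut fingers; the grasp point (between the pads) lies bot.tcp_to_grasp behind it (bot.tcp_to_grasp is the distance from the TCP to the grasp point, in m); z points along the fingers, y is the line along which they close (so a half turn about z gives the same grasp; the last joint's range is limited). The gripper opens to 85 mm and grips with 20 to 120 N. Pads are 22 mm wide; open, the fingers measure 114 mm over their backs; the gripper's body (76 mm by 85 mm) begins 54 mm behind the grasp point. The pads swing forward as they close: fully open they stand 13 mm farther back than shut.
Start: joints at [1.161, 0.241, 0.005, 1.335, 0, 1.571], TCP at [0.199, 0.459, 0.231] pointing down, gripper open.
Joint ranges: [-2.72, 2.72], [-1.05, 1.87], [-1.09, 1.28], [-1.99, 2.15], [-1.42, 1.44], [-3.14, 3.14]. Speed limits (rad/s): [2.79, 2.79, 3.14, 3.14, 3.14, 3.14].

### API

Orientations are given as a unit quaternion [x, y, z, w].
In Python, from workcell import readout, camera, bot gives the robot as it stands. The module is installed in compiled form; this text tells all that it offers.
- The arm moves only by the tool jog_arm, never from a script. Its argument "motion" is a list of rows, each an object of numbers: "x", "y", "z": the shift along the tool's x, y, z in mm; "spin": the turn about the tool's z in degrees; "fingers": the closure, from -1 (fully open) to 1 (shut). A call has 1 to 8 rows; each row is the pose to reach, as a shift and turn from the pose commanded when the call began, along the tool's axes at that moment; what a row does not reach only later rows make up. A row lasts 1/8 s, in which the tool goes at most 62.5 mm and 10.7 degrees, less where a joint would pass 70% of its speed; a pose out of reach is approached as far as the arm can. A call with a gripper value outside its range is refused whole. The fingers move at their own pace and stop on an object; the grip force is fixed at half the most. Time passes only in rows, so rows that repeat a pose let the fingers close. It gives the time, the measured TCP pose, the force, the opening and the grip force at its end, in the units of the state.
- readout.get_obs(): the state, without advancing time (a new reading comes with each control period).
- camera(name): name is "side" or "top"; returns a dict with "pixels" (384x512x3 uint8, red, green, blue), "K" (3x3 intrinsics, pixels), "dist" ([k1, k2, p1, p2, k3] as OpenCV has them; the pictures are not rectified), "rvec" (rotation vector, rad) and "tvec" (3), from world to camera coordinates, as OpenCV has them. Camera axes: x right, y down, z forward; pixel columns grow to the right and rows downward; lengths in m; the calibration is good to about 2 mm. A picture is of the moment at which its call begins. There is no depth.
- bot.job_done(): hands the job in; it is judged then, once.
The state is a dict: "clock": time; "joint_pos": joint angles; "joint_vel": joint speeds; "tau": joint torques, N m; "eef_pos": TCP position; "tool_rot": TCP orientation; "ft_force": force on the tool from outside, world axes, zero at the start; "ft_torque": the same for the moment, N m; "grip_width": finger opening in m; "grasp_force": force on a finger pad.
Only numpy, scipy, OpenCV 4.12 (cv2) and the standard library are available. Lean on these libraries where they do the work, as an engineer would, in place of code of your own. Each camera call takes 0.05 s, during which the arm holds its last target. There are 200 camera calls.

## Working session

There is one attempt and no reset: what is moved stays moved. The work goes in short steps, Python scripts to look and compute and a tool call to move; the robot and the scene stay as the last step left them, time stands still between calls to the robot, and variables do not carry over. Pictures are saved under pics/ and viewed, at most 10 in all, crops included, and the job is handed in when it is done.

Besides the shell and the picture viewer there is one more tool, called after "Request:" as a command line: name --argument value ..., lists and objects as JSON in quotes. jog_arm: Moves the arm, as the interface text tells. Its arguments: {"type":"object","properties":{"motion":{"type":"array"}},"required":["motion"]}

```bash
mkdir -p pics; cat > h.py <<'E'
import numpy as np, cv2
from workcell import readout, camera, bot
def ray(c,uv):
    K=np.array(c["K"],float);d=np.array(c["dist"],float)
    p=cv2.undistortPoints(np.array([[uv]],float),K,d)[0,0]
    R=cv2.Rodrigues(np.array(c["rvec"],float))[0];t=np.array(c["tvec"],float).ravel()
    return -R.T@t, R.T@np.array([p[0],p[1],1])
def atz(c,uv,z):
    o,d=ray(c,uv); return o+d*(z-o[2])/d[2]
def proj(c,P):
    return cv2.projectPoints(np.array([P],float),np.array(c["rvec"],float),np.array(c["tvec"],float),np.array(c["K"],float),np.array(c["dist"],float))[0].ravel()
def save(c,name,box=None,s=1):
    im=c["pixels"][:,:,::-1]
    if box: im=im[box[1]:box[3],box[0]:box[2]]
    cv2.imwrite("pics/"+name,cv2.resize(im,None,fx=s,fy=s,interpolation=cv2.INTER_CUBIC))
E
python3 - <<'E'
from h import *
import pickle
C={n:camera(n) for n in("top","side")}
pickle.dump(C,open("c0.pkl","wb"))
a=np.hstack([C["top"]["pixels"],C["side"]["pixels"]])
for n in C: save(C[n],n+"0.png",None,1.5); print(n,ray(C[n],(256,192)))
o=readout.get_obs();print({k:o[k] for k in("clock","eef_pos","tool_rot","ft_force","grip_width")},bot.tcp_to_grasp)
E
```

```text
top (array([ 0.39600981, -0.02823915,  1.35824697]), array([ 0.16595697, -0.01200085, -0.98606548]))
side (array([-0.11801203,  1.11227993,  1.13285574]), array([ 0.44832588, -0.69983162, -0.55627175]))
{'clock': 0.1, 'eef_pos': array([0.1989734 , 0.45809277, 0.23050546]), 'tool_rot': array([ 2.03471726e-01,  9.79080368e-01, -9.21643961e-04, -2.01627347e-04]), 'ft_force': array([-0.13606457, -0.81610135, -0.25177203]), 'grip_width': 0.08510198246435059} 0.0187
```

View pics/top0.png

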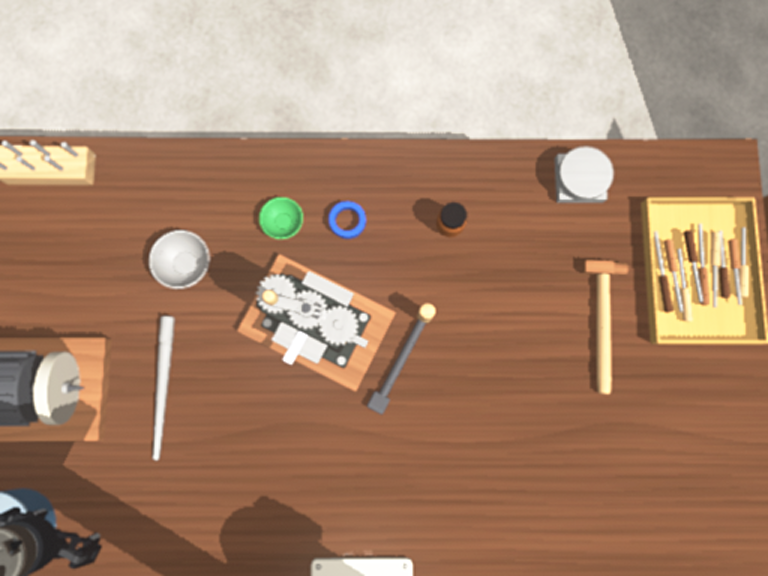

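View pics/side0.png

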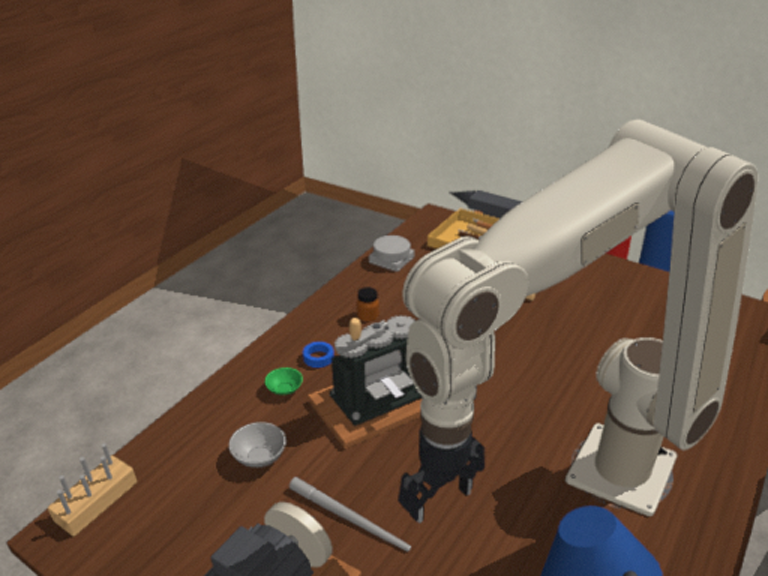

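The top view shows the mill at about (315,320) in the 1.5x picture, with the knob near (268,297) and the hub near (308,308). The side view shows the knob at about (355,328). I'll enlarge both.

```bash
python3 - <<'E'
from h import *
import pickle
C=pickle.load(open("c0.pkl","rb"))
a=cv2.resize(C["top"]["pixels"][165:265,155:265,::-1],None,fx=4,fy=4,interpolation=cv2.INTER_CUBIC)
b=cv2.resize(C["side"]["pixels"][200:300,205:295,::-1],None,fx=4,fy=4,interpolation=cv2.INTER_CUBIC)
cv2.imwrite("pics/z.png",np.hstack([a,b]))
E
```

```text
(no output)
```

View pics/z.png

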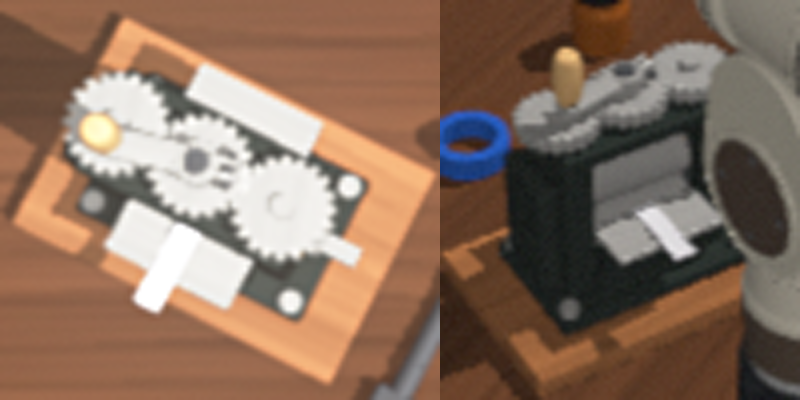

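The crop shows the knob at (100,131) and spindle end at (195,160) in the top view. In the side view the knob is at (568,77) and the spindle end at (625,70).

```bash
python3 - <<'E'
from h import *
import pickle
C=pickle.load(open("c0.pkl","rb"));T,S=C["top"],C["side"]
t=lambda x,y:(155+(x+.5)/4-.5,165+(y+.5)/4-.5)
s=lambda x,y:(205+(x-440+.5)/4-.5,200+(y+.5)/4-.5)
def tri(u,v):
    A=[];B=[]
    for o,d in(ray(T,u),ray(S,v)):
        d=d/np.linalg.norm(d);M=np.eye(3)-np.outer(d,d);A.append(M);B.append(M@o)
    return np.linalg.solve(sum(A),sum(B))
k=atz(T,t(100,131),.258);a=atz(T,t(195,160),.224)
print("knob",k,tri(t(100,131),s(568,77)));print("axis",a,tri(t(195,160),s(625,70)),np.linalg.norm((k-a)[:2]),np.hypot(*a[:2]),np.hypot(*k[:2]))
print("knob side z.246",atz(S,s(568,77),.246),"ax side",atz(S,s(625,70),.224))
P=[atz(T,t(*p),.022) for p in((122,16),(437,175),(330,384),(12,222))]
P=np.array(P);print(P,P.mean(0),[np.linalg.norm(P[i]-P[i-1]) for i in range(4)])
for n,i in(("T",T),("S",S)): print(n,proj(i,readout.get_obs()["eef_pos"]))
E
```

```text
knob [0.56719134 0.15051594 0.258     ] [0.56899982 0.15250197 0.24518851]
axis [0.55356176 0.09422487 0.224     ] [0.55412751 0.09463041 0.22080364] 0.05791761427528203 0.5615237766611068 0.5868228539537377
knob side z.246 [0.56816113 0.1533364  0.246     ] ax side [0.55190683 0.09822934 0.224     ]
[[ 0.69382972  0.17448656  0.022     ]
 [ 0.57025918 -0.06851062  0.022     ]
 [ 0.41293547  0.01200184  0.022     ]
 [ 0.5342078   0.25310689  0.022     ]] [0.55280804 0.09277117 0.022     ] [np.float64(0.1779334523616823), np.float64(0.272612011974509), np.float64(0.17672862304810494), np.float64(0.26988631591810325)]
T [ 48.24358942 350.27712569]
S [294.14272499 339.72372597]
```

Request:
jog_arm --motion '[{"x": 0,"y": 0,"z": -60},{"x": -55,"y": -15,"z": -100},{"x": -115,"y": -33,"z": -100},{"x": -175,"y": -51,"z": -100},{"x": -235,"y": -69,"z": -100},{"x": -295,"y": -87,"z": -100},{"x": -355,"y": -104,"z": -100},{"x": -410,"y": -120,"z": -100}]'

```text
validation failed for argument at $.mo...
```

Request:
jog_arm --motion '[{"x": -30,"y": -8,"z": 0},{"x": -51,"y": -15,"z": 0},{"x": -51,"y": -15,"z": 0},{"x": -51,"y": -15,"z": 0}]'

```text
validation failed for argument at $.mo...
```

```bash
python3 - <<'E'
from h import *
T=camera("top");S=camera("side")
a=cv2.resize(T["pixels"][165:265,155:265,::-1],None,fx=4,fy=4,interpolation=cv2.INTER_CUBIC)
b=cv2.resize(S["pixels"][180:280,205:295,::-1],None,fx=4,fy=4,interpolation=cv2.INTER_CUBIC)
cv2.imwrite("pics/z2.png",np.hstack([a,b]))
o=readout.get_obs();print(o["clock"],o["eef_pos"],o["tool_rot"],o["ft_force"],o["joint_pos"])
E
```

```text
0.2 [0.19904137 0.45824709 0.23072337] [ 2.03452541e-01  9.79084577e-01 -6.59968383e-04 -1.36040771e-04] [ 0.47616965 -0.46680192  0.3190147 ] [ 1.16103097e+00  2.41155586e-01  4.20076607e-03  1.33518919e+00
 -2.15284310e-06  1.57079693e+00]
```

View pics/z2.png

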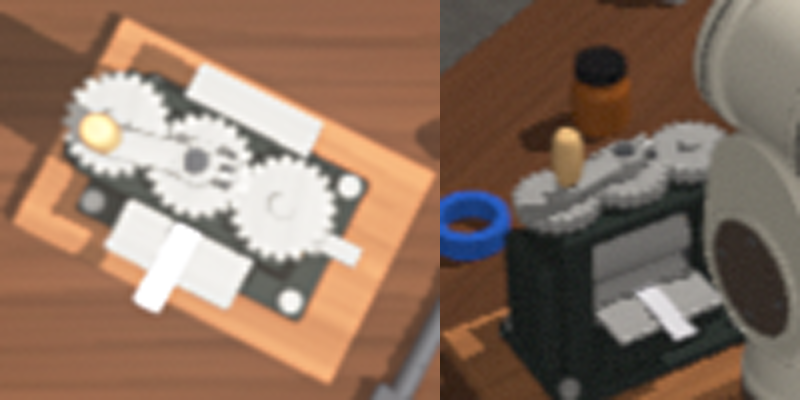

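The move was refused, so nothing has moved. Each row probably needs all five fields.

Request:
jog_arm --motion '[{"x": 0,"y": 0,"z": -60,"spin": 0,"fingers": -1},{"x": -55,"y": -15,"z": -100,"spin": 0,"fingers": -1},{"x": -115,"y": -33,"z": -100,"spin": 0,"fingers": -1},{"x": -175,"y": -51,"z": -100,"spin": 0,"fingers": -1},{"x": -235,"y": -69,"z": -100,"spin": 0,"fingers": -1},{"x": -295,"y": -87,"z": -100,"spin": 0,"fingers": -1},{"x": -355,"y": -104,"z": -100,"spin": 0,"fingers": -1},{"x": -410,"y": -120,"z": -100,"spin": 0,"fingers": -1}]'

```text
clock: 1.2
eef_pos: [0.5278, 0.1844, 0.3312]
tool_rot: [0.204, 0.979, 0.0, -0.0]
ft_force: [0.8, 0.5, 0.7]
grip_width: 0.0855
grasp_force: 0.0
```

Request:
jog_arm --motion '[{"x": -30,"y": -8,"z": 0,"spin": 0,"fingers": -1},{"x": -51,"y": -15,"z": 0,"spin": 0,"fingers": -1},{"x": -51,"y": -15,"z": 0,"spin": 0,"fingers": -1},{"x": -51,"y": -15,"z": 0,"spin": 0,"fingers": -1}]'

```text
clock: 1.7
eef_pos: [0.5668, 0.1522, 0.3311]
tool_rot: [0.203, 0.979, -0.0, -0.0]
ft_force: [-0.2, 0.7, 0.3]
grip_width: 0.0856
grasp_force: 0.0
```

```bash
python3 - <<'E'
from h import *
T=camera("top");S=camera("side")
a=cv2.resize(T["pixels"][165:265,155:265,::-1],None,fx=4,fy=4,interpolation=cv2.INTER_CUBIC)
b=cv2.resize(S["pixels"][150:250,195:285,::-1],None,fx=4,fy=4,interpolation=cv2.INTER_CUBIC)
cv2.imwrite("pics/z3.png",np.hstack([a,b]))
o=readout.get_obs();print(o["clock"],o["eef_pos"],o["tool_rot"],o["ft_force"],o["joint_pos"])
for n,c in(("T",T),("S",S)):print(n,proj(c,o["eef_pos"]))
E
```

```text
1.8 [0.56664679 0.15263896 0.33151104] [ 2.02846281e-01  9.79210585e-01  8.84937169e-05 -9.02006847e-05] [-0.00147995  0.06253959 -0.40029925] [2.63002958e-01 4.12706148e-01 5.04461716e-01 1.66263323e+00
 2.39276261e-04 6.71530471e-01]
T [173.75225724 192.78943299]
S [236.25103345 195.94078626]
```

View pics/z3.png

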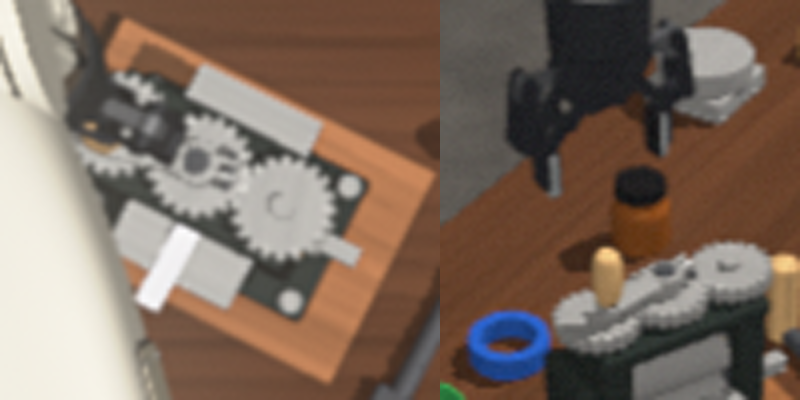

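The side view shows the fingertips at (553,185) and (658,150), centred over the knob at (607,277). I'll go down and grip.

Request:
jog_arm --motion '[{"x": 0,"y": 0,"z": 35,"spin": 0,"fingers": -1},{"x": 0,"y": 0,"z": 60,"spin": 0,"fingers": -1},{"x": 0,"y": 0,"z": 80,"spin": 0,"fingers": -1},{"x": 0,"y": 0,"z": 99,"spin": 0,"fingers": -1},{"x": 0,"y": 0,"z": 99,"spin": 0,"fingers": 0},{"x": 0,"y": 0,"z": 99,"spin": 0,"fingers": 0}]'

```text
clock: 2.55
eef_pos: [0.5674, 0.1524, 0.2334]
tool_rot: [0.203, 0.979, 0.0, 0.001]
ft_force: [1.0, -0.2, 0.5]
grip_width: 0.0518
grasp_force: 0.0
```

Request:
jog_arm --motion '[{"x": 0,"y": 0,"z": 0,"spin": 0,"fingers": 1},{"x": 0,"y": 0,"z": 0,"spin": 0,"fingers": 1},{"x": 0,"y": 0,"z": 0,"spin": 0,"fingers": 1},{"x": 0,"y": 0,"z": 0,"spin": 0,"fingers": 1}]'

```text
clock: 3.05
eef_pos: [0.568, 0.1524, 0.2335]
tool_rot: [0.203, 0.979, 0.001, 0.001]
ft_force: [-0.7, 2.8, 7.0]
grip_width: 0.0229
grasp_force: 58.8
```

```bash
cat >> h.py <<'E'
C0=np.array([.554,.0945]);TH=1.161;R0=60.
def tool(w): # world xy (m) rel. axis -> tool mm
    d=(np.array(w[:2])-C0)*1000; s,c=np.sin(TH),np.cos(TH); return np.array([-s*d[0]+c*d[1],c*d[0]+s*d[1]])
def arc(b0,bs,r=R0,start=None):
    f=lambda b:r*np.array([np.sin(np.radians(b)),np.cos(np.radians(b))])
    p=f(b0) if start is None else np.array(start)
    for b in bs: print(b,np.round(f(b)-p,1))
def st():
    o=readout.get_obs();t=tool(o["eef_pos"]);f=np.array(o["ft_force"]);s,c=np.sin(TH),np.cos(TH)
    b=np.arctan2(t[0],t[1]);F=np.array([-s*f[0]+c*f[1],c*f[0]+s*f[1]])
    print("clk",o["clock"],"tool",t.round(2),"r",np.hypot(*t).round(2),"beta",np.degrees(b).round(2),"Frad",(F@[np.sin(b),np.cos(b)]).round(2),"Ftan(ccw+)",(F@[np.cos(b),-np.sin(b)]).round(2),f.round(1),o["eef_pos"].round(4),o["grip_width"].round(4),np.round(o["tau"],2))
E
python3 - <<'E'
from h import *
st()
arc(0,np.arange(2.5,-51,-7.5),start=(9.8,57.9))
E
```

```text
Traceback (most recent call last):
  File "h.py", line 26, in st
    print("clk",o["clock"],"tool",t.round(2),"r",np.hypot(*t).round(2),"beta",np.degrees(b).round(2),"Frad",(F@[np.sin(b),np.cos(b)]).round(2),"Ftan(ccw+)",(F@[np.cos(b),-np.sin(b)]).round(2),f.round(1),o["eef_pos"].round(4),o["grip_width"].round(4),np.round(o["tau"],2))
                                                                                                                                                                                                                                 ^^^^^^^^^^^^^^^^^^^^^
AttributeError: 'float' object has no attribute 'round'
```

```bash
sed -i 's/o\["grip_width"\].round(4)/round(o["grip_width"],4)/' h.py
python3 - <<'E'
from h import *
st()
arc(0,np.arange(2.5,-51,-7.5),start=(9.8,57.9))
E
```

```text
clk 3.05 tool [10.24 58.68] r 59.56 beta 9.9 Frad 2.57 Ftan(ccw+) 1.38 [-0.7  2.8  7. ] [0.568  0.1524 0.2335] 0.0229 [ -1.34 -42.73  23.3    0.13  -0.53   0.  ]
2.5 [-7.2  2. ]
-5.0 [-15.    1.9]
-12.5 [-22.8   0.7]
-20.0 [-30.3  -1.5]
-27.5 [-37.5  -4.7]
-35.0 [-44.2  -8.8]
-42.5 [-50.3 -13.7]
-50.0 [-55.8 -19.3]
```

Request:
jog_arm --motion '[{"x": -7.2,"y": 2,"z": 0,"spin": 0,"fingers": 1},{"x": -15,"y": 1.9,"z": 0,"spin": 0,"fingers": 1},{"x": -22.8,"y": 0.7,"z": 0,"spin": 0,"fingers": 1},{"x": -30.3,"y": -1.5,"z": 0,"spin": 0,"fingers": 1},{"x": -37.5,"y": -4.7,"z": 0,"spin": 0,"fingers": 1},{"x": -44.2,"y": -8.8,"z": 0,"spin": 0,"fingers": 1},{"x": -50.3,"y": -13.7,"z": 0,"spin": 0,"fingers": 1},{"x": -55.8,"y": -19.3,"z": 0,"spin": 0,"fingers": 1}]'

```text
clock: 4.05
eef_pos: [0.6109, 0.1132, 0.2333]
tool_rot: [0.203, 0.979, 0.002, 0.0]
ft_force: [-1.1, 4.7, 4.5]
grip_width: 0.0226
grasp_force: 58.9
```

```bash
python3 - <<'E'
from h import *
st()
arc(-50,np.arange(-57.5,-111,-7.5))
E
```

```text
clk 4.05 tool [-44.72  39.83] r 59.89 beta -48.32 Frad 0.38 Ftan(ccw+) 4.8 [-1.1  4.7  4.5] [0.6109 0.1132 0.2333] 0.0226 [ -2.31 -46.15  23.94  -0.37  -1.34   0.08]
-57.5 [-4.6 -6.3]
-65.0 [ -8.4 -13.2]
-72.5 [-11.3 -20.5]
-80.0 [-13.1 -28.1]
-87.5 [-14. -36.]
-95.0 [-13.8 -43.8]
-102.5 [-12.6 -51.6]
-110.0 [-10.4 -59.1]
```

Request:
jog_arm --motion '[{"x": -4.6,"y": -6.3,"z": 0,"spin": 0,"fingers": 1},{"x": -8.4,"y": -13.2,"z": 0,"spin": 0,"fingers": 1},{"x": -11.3,"y": -20.5,"z": 0,"spin": 0,"fingers": 1},{"x": -13.1,"y": -28.1,"z": 0,"spin": 0,"fingers": 1},{"x": -14,"y": -36,"z": 0,"spin": 0,"fingers": 1},{"x": -13.8,"y": -43.8,"z": 0,"spin": 0,"fingers": 1},{"x": -12.6,"y": -51.6,"z": 0,"spin": 0,"fingers": 1},{"x": -10.4,"y": -59.1,"z": 0,"spin": 0,"fingers": 1}]'

```text
clock: 5.05
eef_pos: [0.5983, 0.0537, 0.2335]
tool_rot: [0.203, 0.979, 0.001, 0.002]
ft_force: [2.9, 2.7, 4.5]
grip_width: 0.0224
grasp_force: 58.8
```

```bash
python3 - <<'E'
from h import *
st()
E
```

```text
clk 5.05 tool [-56.92 -19.74] r 60.24 beta -109.13 Frad 0.26 Ftan(ccw+) 3.94 [2.9 2.7 4.5] [0.5983 0.0537 0.2335] 0.0224 [ -1.22 -43.76  22.48   1.46  -0.98   0.05]
```

Request:
jog_arm --motion '[{"x": 0,"y": 0,"z": 0,"spin": 0,"fingers": 1},{"x": 0,"y": 0,"z": 0,"spin": 0,"fingers": 1}]'

```text
clock: 5.3
eef_pos: [0.5976, 0.0528, 0.2333]
tool_rot: [0.204, 0.979, -0.0, 0.001]
ft_force: [1.8, -0.4, 6.9]
grip_width: 0.0221
grasp_force: 58.9
```

```bash
python3 - <<'E'
from h import *
st()
arc(-110,np.arange(-115,-151,-5.))
E
```

```text
clk 5.3 tool [-56.6  -20.92] r 60.34 beta -110.29 Frad 1.62 Ftan(ccw+) 0.96 [ 1.8 -0.4  6.9] [0.5976 0.0528 0.2333] 0.0221 [ 7.000e-02 -4.333e+01  2.246e+01  5.700e-01 -1.400e-01 -1.000e-02]
-115.0 [ 2.  -4.8]
-120.0 [ 4.4 -9.5]
-125.0 [  7.2 -13.9]
-130.0 [ 10.4 -18. ]
-135.0 [ 14.  -21.9]
-140.0 [ 17.8 -25.4]
-145.0 [ 22.  -28.6]
-150.0 [ 26.4 -31.4]
```

Request:
jog_arm --motion '[{"x": -1.4,"y": -0.5,"z": 0,"spin": 0,"fingers": 1},{"x": -2.8,"y": -1,"z": 0,"spin": 0,"fingers": 1},{"x": -2.8,"y": -1,"z": 0,"spin": 0,"fingers": 1}]'

```text
clock: 5.68
eef_pos: [0.5981, 0.0524, 0.2327]
tool_rot: [0.203, 0.979, 0.001, -0.001]
ft_force: [-2.3, 3.5, 6.6]
grip_width: 0.0224
grasp_force: 59.2
```

```bash
python3 - <<'E'
from h import *
st()
E
```

```text
clk 5.675 tool [-57.18 -21.06] r 60.93 beta -110.22 Frad -4.07 Ftan(ccw+) 0.89 [-2.3  3.5  6.6] [0.5981 0.0524 0.2327] 0.0224 [-2.430e+00 -4.308e+01  2.385e+01 -8.400e-01 -1.450e+00 -1.000e-02]
```

Request:
jog_arm --motion '[{"x": 2.8,"y": 1,"z": 0,"spin": 0,"fingers": 1},{"x": 2.8,"y": 1,"z": 0,"spin": 0,"fingers": 1}]'

```text
clock: 5.92
eef_pos: [0.5976, 0.0528, 0.2333]
tool_rot: [0.204, 0.979, -0.001, 0.001]
ft_force: [2.0, -0.9, 6.9]
grip_width: 0.0228
grasp_force: 59.1
```

```bash
python3 - <<'E'
from h import *
st()
E
```

```text
clk 5.925 tool [-56.58 -20.9 ] r 60.31 beta -110.27 Frad 2.04 Ftan(ccw+) 0.7 [ 2.  -0.9  6.9] [0.5976 0.0528 0.2333] 0.0228 [ 3.900e-01 -4.348e+01  2.251e+01  6.100e-01 -5.000e-02  1.000e-02]
```

```bash
cat > tab.py <<'E'
from h import *
f=lambda b:60*np.array([np.sin(np.radians(b)),np.cos(np.radians(b))])
b=-130.
print("to -130:",[tuple((f(x)-f(-110)).round(1)) for x in(-115,-120,-125,-130)])
for i in range(50):
    th=np.radians(b-8)+TH;p=C0+.06*np.array([np.cos(th),np.sin(th)])
    print(b,"->",b-8,(f(b-4)-f(b)).round(1),(f(b-8)-f(b)).round(1),"Ft=%.2fFx%+.2fFy"%(-np.sin(th),np.cos(th)),p.round(4),round(np.hypot(*p),3));b-=8
E
python3 tab.py
```

```text
to -130: [(np.float64(2.0), np.float64(-4.8)), (np.float64(4.4), np.float64(-9.5)), (np.float64(7.2), np.float64(-13.9)), (np.float64(10.4), np.float64(-18.0))]
-130.0 -> -138.0 [ 2.8 -3.1] [ 5.8 -6. ] Ft=0.95Fx+0.32Fy [0.5731 0.0376] 0.574
-138.0 -> -146.0 [ 3.2 -2.7] [ 6.6 -5.2] Ft=0.98Fx+0.18Fy [0.565  0.0355] 0.566
-146.0 -> -154.0 [ 3.6 -2.2] [ 7.2 -4.2] Ft=1.00Fx+0.04Fy [0.5566 0.0346] 0.558
-154.0 -> -162.0 [ 3.8 -1.7] [ 7.8 -3.1] Ft=1.00Fx-0.10Fy [0.5483 0.0348] 0.549
-162.0 -> -170.0 [ 4.  -1.2] [ 8.1 -2. ] Ft=0.97Fx-0.23Fy [0.54   0.0362] 0.541
-170.0 -> -178.0 [ 4.1 -0.6] [ 8.3 -0.9] Ft=0.93Fx-0.37Fy [0.532  0.0387] 0.533
-178.0 -> -186.0 [4.2 0. ] [8.4 0.3] Ft=0.87Fx-0.49Fy [0.5245 0.0423] 0.526
-186.0 -> -194.0 [4.1 0.6] [8.2 1.5] Ft=0.79Fx-0.61Fy [0.5175 0.0469] 0.52
-194.0 -> -202.0 [4.  1.2] [8.  2.6] Ft=0.70Fx-0.71Fy [0.5112 0.0524] 0.514
-202.0 -> -210.0 [3.8 1.7] [7.5 3.7] Ft=0.60Fx-0.80Fy [0.5058 0.0588] 0.509
-210.0 -> -218.0 [3.6 2.2] [6.9 4.7] Ft=0.48Fx-0.88Fy [0.5013 0.0659] 0.506
-218.0 -> -226.0 [3.2 2.7] [6.2 5.6] Ft=0.35Fx-0.94Fy [0.4978 0.0735] 0.503
-226
[... 2326 characters left out ...]
 0.7 -4.1] [ 1.7 -8.2] Ft=0.64Fx+0.77Fy [0.6003 0.0564] 0.603
-466.0 -> -474.0 [ 1.3 -4. ] [ 2.9 -7.9] Ft=0.74Fx+0.68Fy [0.5946 0.0503] 0.597
-474.0 -> -482.0 [ 1.8 -3.8] [ 3.9 -7.4] Ft=0.82Fx+0.57Fy [0.588  0.0451] 0.59
-482.0 -> -490.0 [ 2.3 -3.5] [ 4.9 -6.8] Ft=0.89Fx+0.45Fy [0.5808 0.0408] 0.582
-490.0 -> -498.0 [ 2.8 -3.1] [ 5.8 -6. ] Ft=0.95Fx+0.32Fy [0.5731 0.0376] 0.574
-498.0 -> -506.0 [ 3.2 -2.7] [ 6.6 -5.2] Ft=0.98Fx+0.18Fy [0.565  0.0355] 0.566
-506.0 -> -514.0 [ 3.6 -2.2] [ 7.2 -4.2] Ft=1.00Fx+0.04Fy [0.5566 0.0346] 0.558
-514.0 -> -522.0 [ 3.8 -1.7] [ 7.8 -3.1] Ft=1.00Fx-0.10Fy [0.5483 0.0348] 0.549
-522.0 -> -530.0 [ 4.  -1.2] [ 8.1 -2. ] Ft=0.97Fx-0.23Fy [0.54   0.0362] 0.541
```

Request:
jog_arm --motion '[{"x": 2,"y": -4.8,"z": 0,"spin": 0,"fingers": 1},{"x": 4.4,"y": -9.5,"z": 0,"spin": 0,"fingers": 1},{"x": 7.2,"y": -13.9,"z": 0,"spin": 0,"fingers": 1},{"x": 10.4,"y": -18,"z": 0,"spin": 0,"fingers": 1},{"x": 10.4,"y": -18,"z": 0,"spin": 0,"fingers": 1}]'

```text
clock: 6.55
eef_pos: [0.5812, 0.0406, 0.2334]
tool_rot: [0.204, 0.979, -0.0, 0.002]
ft_force: [1.7, -0.0, 5.3]
grip_width: 0.0229
grasp_force: 59.0
```

Request:
jog_arm --motion '[{"x": 2.8,"y": -3.1,"z": 0,"spin": 0,"fingers": 1},{"x": 5.8,"y": -6,"z": 0,"spin": 0,"fingers": 1},{"x": 5.8,"y": -6,"z": 0,"spin": 0,"fingers": 1}]'

```text
clock: 6.92
eef_pos: [0.5737, 0.0373, 0.2334]
tool_rot: [0.204, 0.979, -0.0, 0.002]
ft_force: [2.5, -0.3, 5.6]
grip_width: 0.0227
grasp_force: 59.0
```

Request:
jog_arm --motion '[{"x": 3.2,"y": -2.7,"z": 0,"spin": 0,"fingers": 1},{"x": 6.6,"y": -5.2,"z": 0,"spin": 0,"fingers": 1},{"x": 6.6,"y": -5.2,"z": 0,"spin": 0,"fingers": 1}]'

```text
clock: 7.3
eef_pos: [0.5656, 0.0351, 0.2334]
tool_rot: [0.204, 0.979, -0.0, 0.002]
ft_force: [2.5, 0.1, 5.5]
grip_width: 0.0228
grasp_force: 59.0
```

Request:
jog_arm --motion '[{"x": 3.6,"y": -2.2,"z": 0,"spin": 0,"fingers": 1},{"x": 7.2,"y": -4.2,"z": 0,"spin": 0,"fingers": 1},{"x": 7.2,"y": -4.2,"z": 0,"spin": 0,"fingers": 1}]'

```text
clock: 7.68
eef_pos: [0.5573, 0.034, 0.2334]
tool_rot: [0.204, 0.979, -0.0, 0.002]
ft_force: [3.2, -0.1, 5.9]
grip_width: 0.0224
grasp_force: 59.0
```

Request:
jog_arm --motion '[{"x": 3.8,"y": -1.7,"z": 0,"spin": 0,"fingers": 1},{"x": 7.8,"y": -3.1,"z": 0,"spin": 0,"fingers": 1},{"x": 7.8,"y": -3.1,"z": 0,"spin": 0,"fingers": 1}]'

```text
clock: 8.05
eef_pos: [0.5489, 0.0341, 0.2334]
tool_rot: [0.204, 0.979, -0.001, 0.002]
ft_force: [2.3, -1.2, 6.5]
grip_width: 0.0226
grasp_force: 59.0
```

Request:
jog_arm --motion '[{"x": 4,"y": -1.2,"z": 0,"spin": 0,"fingers": 1},{"x": 8.1,"y": -2,"z": 0,"spin": 0,"fingers": 1},{"x": 8.1,"y": -2,"z": 0,"spin": 0,"fingers": 1}]'

```text
clock: 8.43
eef_pos: [0.5406, 0.0353, 0.2334]
tool_rot: [0.204, 0.979, -0.001, 0.002]
ft_force: [2.0, -1.8, 7.3]
grip_width: 0.0225
grasp_force: 59.0
```

Request:
jog_arm --motion '[{"x": 4.1,"y": -0.6,"z": 0,"spin": 0,"fingers": 1},{"x": 8.3,"y": -0.9,"z": 0,"spin": 0,"fingers": 1},{"x": 8.3,"y": -0.9,"z": 0,"spin": 0,"fingers": 1}]'

```text
clock: 8.8
eef_pos: [0.5326, 0.0376, 0.2334]
tool_rot: [0.204, 0.979, -0.001, 0.002]
ft_force: [2.2, -2.3, 6.7]
grip_width: 0.0225
grasp_force: 59.0
```

Request:
jog_arm --motion '[{"x": 4.2,"y": 0,"z": 0,"spin": 0,"fingers": 1},{"x": 8.4,"y": 0.3,"z": 0,"spin": 0,"fingers": 1},{"x": 8.4,"y": 0.3,"z": 0,"spin": 0,"fingers": 1}]'

```text
clock: 9.18
eef_pos: [0.5249, 0.0411, 0.2334]
tool_rot: [0.204, 0.979, -0.001, 0.002]
ft_force: [1.7, -2.3, 7.0]
grip_width: 0.0225
grasp_force: 59.0
```

Request:
jog_arm --motion '[{"x": 4.1,"y": 0.6,"z": 0,"spin": 0,"fingers": 1},{"x": 8.2,"y": 1.5,"z": 0,"spin": 0,"fingers": 1},{"x": 8.2,"y": 1.5,"z": 0,"spin": 0,"fingers": 1}]'

```text
clock: 9.55
eef_pos: [0.5178, 0.0456, 0.2333]
tool_rot: [0.204, 0.979, -0.001, 0.002]
ft_force: [0.9, -3.5, 8.0]
grip_width: 0.0227
grasp_force: 59.0
```

Request:
jog_arm --motion '[{"x": 4,"y": 1.2,"z": 0,"spin": 0,"fingers": 1},{"x": 8,"y": 2.6,"z": 0,"spin": 0,"fingers": 1},{"x": 8,"y": 2.6,"z": 0,"spin": 0,"fingers": 1}]'

```text
clock: 9.93
eef_pos: [0.5113, 0.0511, 0.2333]
tool_rot: [0.204, 0.979, -0.002, 0.002]
ft_force: [0.8, -2.3, 5.9]
grip_width: 0.0226
grasp_force: 59.0
```

Request:
jog_arm --motion '[{"x": 3.8,"y": 1.7,"z": 0,"spin": 0,"fingers": 1},{"x": 7.5,"y": 3.7,"z": 0,"spin": 0,"fingers": 1},{"x": 7.5,"y": 3.7,"z": 0,"spin": 0,"fingers": 1}]'

```text
clock: 10.3
eef_pos: [0.5057, 0.0575, 0.2333]
tool_rot: [0.204, 0.979, -0.002, 0.001]
ft_force: [-0.3, -3.2, 7.5]
grip_width: 0.0224
grasp_force: 59.1
```

Request:
jog_arm --motion '[{"x": 3.6,"y": 2.2,"z": 0,"spin": 0,"fingers": 1},{"x": 6.9,"y": 4.7,"z": 0,"spin": 0,"fingers": 1},{"x": 6.9,"y": 4.7,"z": 0,"spin": 0,"fingers": 1}]'

```text
clock: 10.68
eef_pos: [0.501, 0.0645, 0.2332]
tool_rot: [0.204, 0.979, -0.002, 0.001]
ft_force: [-0.2, -3.0, 7.6]
grip_width: 0.0231
grasp_force: 59.2
```

Request:
jog_arm --motion '[{"x": 3.2,"y": 2.7,"z": 0,"spin": 0,"fingers": 1},{"x": 6.2,"y": 5.6,"z": 0,"spin": 0,"fingers": 1},{"x": 6.2,"y": 5.6,"z": 0,"spin": 0,"fingers": 1}]'

```text
clock: 11.05
eef_pos: [0.4974, 0.0721, 0.2332]
tool_rot: [0.204, 0.979, -0.002, 0.001]
ft_force: [-2.0, -3.1, 8.2]
grip_width: 0.0229
grasp_force: 59.3
```

Request:
jog_arm --motion '[{"x": 2.8,"y": 3.1,"z": 0,"spin": 0,"fingers": 1},{"x": 5.4,"y": 6.4,"z": 0,"spin": 0,"fingers": 1},{"x": 5.4,"y": 6.4,"z": 0,"spin": 0,"fingers": 1}]'

```text
clock: 11.42
eef_pos: [0.4949, 0.0801, 0.2332]
tool_rot: [0.204, 0.979, -0.002, 0.001]
ft_force: [-1.6, -2.9, 8.5]
grip_width: 0.0231
grasp_force: 59.3
```

Request:
jog_arm --motion '[{"x": 2.3,"y": 3.5,"z": 0,"spin": 0,"fingers": 1},{"x": 4.4,"y": 7.1,"z": 0,"spin": 0,"fingers": 1},{"x": 4.4,"y": 7.1,"z": 0,"spin": 0,"fingers": 1}]'

```text
clock: 11.8
eef_pos: [0.4934, 0.0885, 0.2331]
tool_rot: [0.204, 0.979, -0.002, 0.001]
ft_force: [-1.7, -2.1, 8.5]
grip_width: 0.0228
grasp_force: 59.4
```

Request:
jog_arm --motion '[{"x": 1.8,"y": 3.8,"z": 0,"spin": 0,"fingers": 1},{"x": 3.4,"y": 7.6,"z": 0,"spin": 0,"fingers": 1},{"x": 3.4,"y": 7.6,"z": 0,"spin": 0,"fingers": 1}]'

```text
clock: 12.18
eef_pos: [0.4932, 0.0968, 0.2331]
tool_rot: [0.204, 0.979, -0.002, 0.0]
ft_force: [-2.0, -2.0, 9.0]
grip_width: 0.0223
grasp_force: 59.4
```

Request:
jog_arm --motion '[{"x": 1.3,"y": 4,"z": 0,"spin": 0,"fingers": 1},{"x": 2.3,"y": 8,"z": 0,"spin": 0,"fingers": 1},{"x": 2.3,"y": 8,"z": 0,"spin": 0,"fingers": 1}]'

```text
clock: 12.55
eef_pos: [0.4941, 0.1052, 0.2331]
tool_rot: [0.204, 0.979, -0.002, 0.0]
ft_force: [-2.6, -2.9, 8.4]
grip_width: 0.0227
grasp_force: 59.4
```

Request:
jog_arm --motion '[{"x": 0.7,"y": 4.1,"z": 0,"spin": 0,"fingers": 1},{"x": 1.2,"y": 8.3,"z": 0,"spin": 0,"fingers": 1},{"x": 1.2,"y": 8.3,"z": 0,"spin": 0,"fingers": 1}]'

```text
clock: 12.92
eef_pos: [0.4963, 0.1134, 0.233]
tool_rot: [0.204, 0.979, -0.002, 0.0]
ft_force: [-3.2, -1.6, 9.0]
grip_width: 0.0229
grasp_force: 59.4
```

Request:
jog_arm --motion '[{"x": 0.1,"y": 4.2,"z": 0,"spin": 0,"fingers": 1},{"x": 0,"y": 8.4,"z": 0,"spin": 0,"fingers": 1},{"x": 0,"y": 8.4,"z": 0,"spin": 0,"fingers": 1}]'

```text
clock: 13.3
eef_pos: [0.4995, 0.1212, 0.233]
tool_rot: [0.204, 0.979, -0.002, -0.0]
ft_force: [-2.9, -1.2, 8.7]
grip_width: 0.0224
grasp_force: 59.4
```

Request:
jog_arm --motion '[{"x": -0.4,"y": 4.2,"z": 0,"spin": 0,"fingers": 1},{"x": -1.2,"y": 8.3,"z": 0,"spin": 0,"fingers": 1},{"x": -1.2,"y": 8.3,"z": 0,"spin": 0,"fingers": 1}]'

```text
clock: 13.68
eef_pos: [0.5038, 0.1285, 0.233]
tool_rot: [0.204, 0.979, -0.002, -0.0]
ft_force: [-4.6, -0.9, 8.4]
grip_width: 0.0227
grasp_force: 59.4
```

Request:
jog_arm --motion '[{"x": -1,"y": 4.1,"z": 0,"spin": 0,"fingers": 1},{"x": -2.3,"y": 8,"z": 0,"spin": 0,"fingers": 1},{"x": -2.3,"y": 8,"z": 0,"spin": 0,"fingers": 1}]'

```text
clock: 14.05
eef_pos: [0.5091, 0.1351, 0.233]
tool_rot: [0.204, 0.979, -0.001, -0.0]
ft_force: [-3.7, 0.4, 9.5]
grip_width: 0.0226
grasp_force: 59.5
```

Request:
jog_arm --motion '[{"x": -1.6,"y": 3.9,"z": 0,"spin": 0,"fingers": 1},{"x": -3.4,"y": 7.6,"z": 0,"spin": 0,"fingers": 1},{"x": -3.4,"y": 7.6,"z": 0,"spin": 0,"fingers": 1}]'

```text
clock: 14.42
eef_pos: [0.5152, 0.1408, 0.233]
tool_rot: [0.204, 0.979, -0.001, -0.0]
ft_force: [-4.3, 0.4, 8.8]
grip_width: 0.0224
grasp_force: 59.5
```

Request:
jog_arm --motion '[{"x": -2.1,"y": 3.6,"z": 0,"spin": 0,"fingers": 1},{"x": -4.4,"y": 7.1,"z": 0,"spin": 0,"fingers": 1},{"x": -4.4,"y": 7.1,"z": 0,"spin": 0,"fingers": 1}]'

```text
clock: 14.8
eef_pos: [0.5221, 0.1457, 0.233]
tool_rot: [0.204, 0.979, -0.001, -0.0]
ft_force: [-3.1, 0.7, 9.5]
grip_width: 0.0225
grasp_force: 59.5
```

Request:
jog_arm --motion '[{"x": -2.6,"y": 3.3,"z": 0,"spin": 0,"fingers": 1},{"x": -5.4,"y": 6.4,"z": 0,"spin": 0,"fingers": 1},{"x": -5.4,"y": 6.4,"z": 0,"spin": 0,"fingers": 1}]'

```text
clock: 15.18
eef_pos: [0.5296, 0.1495, 0.233]
tool_rot: [0.204, 0.979, -0.001, -0.0]
ft_force: [-3.9, 0.8, 9.5]
grip_width: 0.0224
grasp_force: 59.5
```

Request:
jog_arm --motion '[{"x": -3,"y": 2.9,"z": 0,"spin": 0,"fingers": 1},{"x": -6.2,"y": 5.6,"z": 0,"spin": 0,"fingers": 1},{"x": -6.2,"y": 5.6,"z": 0,"spin": 0,"fingers": 1}]'

```text
clock: 15.55
eef_pos: [0.5376, 0.1523, 0.2331]
tool_rot: [0.204, 0.979, -0.001, -0.0]
ft_force: [-3.3, 0.9, 7.9]
grip_width: 0.0224
grasp_force: 59.5
```

Request:
jog_arm --motion '[{"x": -3.4,"y": 2.5,"z": 0,"spin": 0,"fingers": 1},{"x": -6.9,"y": 4.7,"z": 0,"spin": 0,"fingers": 1},{"x": -6.9,"y": 4.7,"z": 0,"spin": 0,"fingers": 1}]'

```text
clock: 15.92
eef_pos: [0.5458, 0.154, 0.2331]
tool_rot: [0.203, 0.979, -0.001, -0.0]
ft_force: [-3.3, 1.1, 8.0]
grip_width: 0.0225
grasp_force: 59.5
```

Request:
jog_arm --motion '[{"x": -3.7,"y": 2,"z": 0,"spin": 0,"fingers": 1},{"x": -7.5,"y": 3.7,"z": 0,"spin": 0,"fingers": 1},{"x": -7.5,"y": 3.7,"z": 0,"spin": 0,"fingers": 1}]'

```text
clock: 16.3
eef_pos: [0.5542, 0.1544, 0.2331]
tool_rot: [0.203, 0.979, -0.001, -0.0]
ft_force: [-2.6, 1.2, 8.7]
grip_width: 0.0228
grasp_force: 59.5
```

Request:
jog_arm --motion '[{"x": -3.9,"y": 1.4,"z": 0,"spin": 0,"fingers": 1},{"x": -8,"y": 2.6,"z": 0,"spin": 0,"fingers": 1},{"x": -8,"y": 2.6,"z": 0,"spin": 0,"fingers": 1}]'

```text
clock: 16.68
eef_pos: [0.5627, 0.1537, 0.2331]
tool_rot: [0.203, 0.979, -0.0, -0.0]
ft_force: [-2.6, 1.4, 8.2]
grip_width: 0.0224
grasp_force: 59.5
```

Request:
jog_arm --motion '[{"x": -4.1,"y": 0.9,"z": 0,"spin": 0,"fingers": 1},{"x": -8.2,"y": 1.5,"z": 0,"spin": 0,"fingers": 1},{"x": -8.2,"y": 1.5,"z": 0,"spin": 0,"fingers": 1}]'

```text
clock: 17.05
eef_pos: [0.5708, 0.1519, 0.2331]
tool_rot: [0.203, 0.979, -0.0, -0.0]
ft_force: [-2.8, 1.7, 7.8]
grip_width: 0.0227
grasp_force: 59.5
```

Request:
jog_arm --motion '[{"x": -4.2,"y": 0.3,"z": 0,"spin": 0,"fingers": 1},{"x": -8.4,"y": 0.3,"z": 0,"spin": 0,"fingers": 1},{"x": -8.4,"y": 0.3,"z": 0,"spin": 0,"fingers": 1}]'

```text
clock: 17.42
eef_pos: [0.5787, 0.1489, 0.2332]
tool_rot: [0.203, 0.979, -0.0, -0.0]
ft_force: [-2.0, 2.2, 8.3]
grip_width: 0.0225
grasp_force: 59.5
```

Request:
jog_arm --motion '[{"x": -4.2,"y": -0.3,"z": 0,"spin": 0,"fingers": 1},{"x": -8.3,"y": -0.9,"z": 0,"spin": 0,"fingers": 1},{"x": -8.3,"y": -0.9,"z": 0,"spin": 0,"fingers": 1}]'

```text
clock: 17.8
eef_pos: [0.5861, 0.145, 0.2331]
tool_rot: [0.203, 0.979, -0.0, -0.0]
ft_force: [-1.4, 2.6, 7.7]
grip_width: 0.0229
grasp_force: 59.5
```

Request:
jog_arm --motion '[{"x": -4.1,"y": -0.9,"z": 0,"spin": 0,"fingers": 1},{"x": -8.1,"y": -2,"z": 0,"spin": 0,"fingers": 1},{"x": -8.1,"y": -2,"z": 0,"spin": 0,"fingers": 1}]'

```text
clock: 18.18
eef_pos: [0.5928, 0.14, 0.2331]
tool_rot: [0.203, 0.979, 0.0, -0.0]
ft_force: [-1.8, 2.0, 7.6]
grip_width: 0.0227
grasp_force: 59.5
```

Request:
jog_arm --motion '[{"x": -3.9,"y": -1.4,"z": 0,"spin": 0,"fingers": 1},{"x": -7.8,"y": -3.1,"z": 0,"spin": 0,"fingers": 1},{"x": -7.8,"y": -3.1,"z": 0,"spin": 0,"fingers": 1}]'

```text
clock: 18.55
eef_pos: [0.5988, 0.1341, 0.2331]
tool_rot: [0.203, 0.979, 0.0, -0.0]
ft_force: [-0.8, 3.3, 7.4]
grip_width: 0.023
grasp_force: 59.4
```

Request:
jog_arm --motion '[{"x": -3.7,"y": -2,"z": 0,"spin": 0,"fingers": 1},{"x": -7.2,"y": -4.2,"z": 0,"spin": 0,"fingers": 1},{"x": -7.2,"y": -4.2,"z": 0,"spin": 0,"fingers": 1}]'

```text
clock: 18.92
eef_pos: [0.6039, 0.1275, 0.2332]
tool_rot: [0.203, 0.979, 0.0, 0.0]
ft_force: [-0.9, 2.7, 6.7]
grip_width: 0.0226
grasp_force: 59.2
```

Request:
jog_arm --motion '[{"x": -3.4,"y": -2.5,"z": 0,"spin": 0,"fingers": 1},{"x": -6.6,"y": -5.2,"z": 0,"spin": 0,"fingers": 1},{"x": -6.6,"y": -5.2,"z": 0,"spin": 0,"fingers": 1}]'

```text
clock: 19.3
eef_pos: [0.6081, 0.1202, 0.2332]
tool_rot: [0.203, 0.979, 0.001, 0.0]
ft_force: [0.6, 2.7, 7.0]
grip_width: 0.0225
grasp_force: 59.2
```

Request:
jog_arm --motion '[{"x": -3,"y": -2.9,"z": 0,"spin": 0,"fingers": 1},{"x": -5.8,"y": -6,"z": 0,"spin": 0,"fingers": 1},{"x": -5.8,"y": -6,"z": 0,"spin": 0,"fingers": 1}]'

```text
clock: 19.68
eef_pos: [0.6112, 0.1124, 0.2332]
tool_rot: [0.203, 0.979, 0.001, 0.001]
ft_force: [0.7, 2.6, 7.4]
grip_width: 0.0227
grasp_force: 59.2
```

Request:
jog_arm --motion '[{"x": -2.6,"y": -3.3,"z": 0,"spin": 0,"fingers": 1},{"x": -4.9,"y": -6.8,"z": 0,"spin": 0,"fingers": 1},{"x": -4.9,"y": -6.8,"z": 0,"spin": 0,"fingers": 1}]'

```text
clock: 20.05
eef_pos: [0.6131, 0.1042, 0.2332]
tool_rot: [0.203, 0.979, 0.001, 0.001]
ft_force: [1.7, 3.5, 7.4]
grip_width: 0.0227
grasp_force: 59.1
```

Request:
jog_arm --motion '[{"x": -2.1,"y": -3.6,"z": 0,"spin": 0,"fingers": 1},{"x": -3.9,"y": -7.4,"z": 0,"spin": 0,"fingers": 1},{"x": -3.9,"y": -7.4,"z": 0,"spin": 0,"fingers": 1}]'

```text
clock: 20.42
eef_pos: [0.6139, 0.0957, 0.2333]
tool_rot: [0.203, 0.979, 0.001, 0.001]
ft_force: [0.7, 2.6, 6.9]
grip_width: 0.0228
grasp_force: 59.1
```

Request:
jog_arm --motion '[{"x": -1.6,"y": -3.9,"z": 0,"spin": 0,"fingers": 1},{"x": -2.9,"y": -7.9,"z": 0,"spin": 0,"fingers": 1},{"x": -2.9,"y": -7.9,"z": 0,"spin": 0,"fingers": 1}]'

```text
clock: 20.8
eef_pos: [0.6136, 0.0873, 0.2333]
tool_rot: [0.204, 0.979, 0.001, 0.001]
ft_force: [1.0, 2.5, 6.7]
grip_width: 0.0229
grasp_force: 59.1
```

Request:
jog_arm --motion '[{"x": -1,"y": -4.1,"z": 0,"spin": 0,"fingers": 1},{"x": -1.7,"y": -8.2,"z": 0,"spin": 0,"fingers": 1},{"x": -1.7,"y": -8.2,"z": 0,"spin": 0,"fingers": 1}]'

```text
clock: 21.18
eef_pos: [0.612, 0.079, 0.2333]
tool_rot: [0.204, 0.979, 0.001, 0.001]
ft_force: [2.1, 1.5, 4.8]
grip_width: 0.0225
grasp_force: 59.1
```

Request:
jog_arm --motion '[{"x": -0.4,"y": -4.2,"z": 0,"spin": 0,"fingers": 1},{"x": -0.6,"y": -8.4,"z": 0,"spin": 0,"fingers": 1},{"x": -0.6,"y": -8.4,"z": 0,"spin": 0,"fingers": 1}]'

```text
clock: 21.55
eef_pos: [0.6093, 0.0709, 0.2333]
tool_rot: [0.204, 0.979, 0.0, 0.001]
ft_force: [2.2, 2.0, 5.9]
grip_width: 0.0226
grasp_force: 59.1
```

Request:
jog_arm --motion '[{"x": 0.1,"y": -4.2,"z": 0,"spin": 0,"fingers": 1},{"x": 0.6,"y": -8.4,"z": 0,"spin": 0,"fingers": 1},{"x": 0.6,"y": -8.4,"z": 0,"spin": 0,"fingers": 1}]'

```text
clock: 21.92
eef_pos: [0.6055, 0.0634, 0.2334]
tool_rot: [0.204, 0.979, 0.0, 0.002]
ft_force: [2.7, 1.7, 5.7]
grip_width: 0.0225
grasp_force: 59.1
```

Request:
jog_arm --motion '[{"x": 0.7,"y": -4.1,"z": 0,"spin": 0,"fingers": 1},{"x": 1.7,"y": -8.2,"z": 0,"spin": 0,"fingers": 1},{"x": 1.7,"y": -8.2,"z": 0,"spin": 0,"fingers": 1}]'

```text
clock: 22.3
eef_pos: [0.6007, 0.0564, 0.2334]
tool_rot: [0.204, 0.979, 0.0, 0.002]
ft_force: [2.9, 1.2, 5.8]
grip_width: 0.0225
grasp_force: 59.1
```

Request:
jog_arm --motion '[{"x": 1.3,"y": -4,"z": 0,"spin": 0,"fingers": 1},{"x": 2.9,"y": -7.9,"z": 0,"spin": 0,"fingers": 1},{"x": 2.9,"y": -7.9,"z": 0,"spin": 0,"fingers": 1}]'

```text
clock: 22.68
eef_pos: [0.5949, 0.0502, 0.2334]
tool_rot: [0.204, 0.979, 0.0, 0.002]
ft_force: [2.4, 1.1, 5.1]
grip_width: 0.0225
grasp_force: 59.1
```

Request:
jog_arm --motion '[{"x": 1.8,"y": -3.8,"z": 0,"spin": 0,"fingers": 1},{"x": 3.9,"y": -7.4,"z": 0,"spin": 0,"fingers": 1},{"x": 3.9,"y": -7.4,"z": 0,"spin": 0,"fingers": 1}]'

```text
clock: 23.05
eef_pos: [0.5896, 0.0458, 0.2335]
tool_rot: [0.203, 0.979, 0.001, 0.003]
ft_force: [5.9, 2.4, 3.8]
grip_width: 0.0226
grasp_force: 59.1
```

```bash
python3 -c "
from h import *
st()"
```

```text
clk 23.05 tool [-52.03 -30.46] r 60.3 beta -120.35 Frad 1.51 Ftan(ccw+) 6.15 [5.9 2.4 3.8] [0.5896 0.0458 0.2335] 0.0226 [-1.650e+00 -4.361e+01  2.122e+01  2.330e+00 -1.000e+00 -1.000e-02]
```

Request:
jog_arm --motion '[{"x": 0.9,"y": -1.3,"z": 0,"spin": 0,"fingers": 1},{"x": 1.7,"y": -2.6,"z": 0,"spin": 0,"fingers": 1},{"x": 1.7,"y": -2.6,"z": 0,"spin": 0,"fingers": 1},{"x": 1.7,"y": -2.6,"z": 0,"spin": 0,"fingers": 1}]'

```text
clock: 23.55
eef_pos: [0.5891, 0.0457, 0.2338]
tool_rot: [0.203, 0.979, 0.003, 0.004]
ft_force: [10.7, 7.5, 3.3]
grip_width: 0.0222
grasp_force: 58.9
```

```bash
python3 - <<'E'
from h import *
st()
arc(-485,np.arange(-470,-364,15.))
arc(-365,np.arange(-350,-244,15.))
arc(-245,np.arange(-230,-124,15.))
E
```

```text
clk 23.55 tool [-51.6 -30.8] r 60.09 beta -120.84 Frad 0.14 Ftan(ccw+) 13.07 [10.7  7.5  3.3] [0.5891 0.0457 0.2338] 0.0222 [-3.400e+00 -4.420e+01  1.971e+01  4.300e+00 -1.960e+00 -1.000e-02]
-470.0 [-7.2 13.9]
-455.0 [-10.6  29.2]
-440.0 [-9.9 44.8]
-425.0 [-5.2 59.8]
-410.0 [ 3.2 73. ]
-395.0 [14.7 83.6]
-380.0 [28.6 90.8]
-365.0 [43.9 94.2]
-350.0 [15.6 -0.7]
-335.0 [30.6 -5.4]
-320.0 [ 43.8 -13.8]
-305.0 [ 54.4 -25.4]
-290.0 [ 61.6 -39.3]
-275.0 [ 65.  -54.5]
-260.0 [ 64.3 -70.2]
-245.0 [ 59.6 -85.1]
-230.0 [ -8.4 -13.2]
-215.0 [-20.  -23.8]
-200.0 [-33.9 -31. ]
-185.0 [-49.1 -34.4]
-170.0 [-64.8 -33.7]
-155.0 [-79.7 -29. ]
-140.0 [-92.9 -20.6]
-125.0 [-103.5   -9.1]
```

The rolls have met: the extra 3° command moved the knob only 0.5°, while the tangential force rose from 6 to 13 N. The contact angle is about β = -120 (mod 360). Now backing off, starting with turn one.

Request:
jog_arm --motion '[{"x": -7.2,"y": 13.9,"z": 0,"spin": 0,"fingers": 1},{"x": -10.6,"y": 29.2,"z": 0,"spin": 0,"fingers": 1},{"x": -9.9,"y": 44.8,"z": 0,"spin": 0,"fingers": 1},{"x": -5.2,"y": 59.8,"z": 0,"spin": 0,"fingers": 1},{"x": 3.2,"y": 73,"z": 0,"spin": 0,"fingers": 1},{"x": 14.7,"y": 83.6,"z": 0,"spin": 0,"fingers": 1},{"x": 28.6,"y": 90.8,"z": 0,"spin": 0,"fingers": 1},{"x": 43.9,"y": 94.2,"z": 0,"spin": 0,"fingers": 1}]'

```text
clock: 24.55
eef_pos: [0.5839, 0.1462, 0.2334]
tool_rot: [0.204, 0.979, -0.001, 0.003]
ft_force: [4.5, -1.6, 5.7]
grip_width: 0.0231
grasp_force: 59.7
```

```bash
python3 -c "
from h import *
st()"
```

```text
clk 24.55 tool [-6.82 59.33] r 59.72 beta -6.56 Frad 0.83 Ftan(ccw+) -4.66 [ 4.5 -1.6  5.7] [0.5839 0.1462 0.2334] 0.0231 [  1.11 -43.34  22.63   1.51   1.11  -0.12]
```

Request:
jog_arm --motion '[{"x": 15.6,"y": -0.7,"z": 0,"spin": 0,"fingers": 1},{"x": 30.6,"y": -5.4,"z": 0,"spin": 0,"fingers": 1},{"x": 43.8,"y": -13.8,"z": 0,"spin": 0,"fingers": 1},{"x": 54.4,"y": -25.4,"z": 0,"spin": 0,"fingers": 1},{"x": 61.6,"y": -39.3,"z": 0,"spin": 0,"fingers": 1},{"x": 65,"y": -54.5,"z": 0,"spin": 0,"fingers": 1},{"x": 64.3,"y": -70.2,"z": 0,"spin": 0,"fingers": 1},{"x": 59.6,"y": -85.1,"z": 0,"spin": 0,"fingers": 1}]'

```text
clock: 25.55
eef_pos: [0.4932, 0.0939, 0.2332]
tool_rot: [0.203, 0.979, 0.001, 0.0]
ft_force: [0.4, 4.2, 5.5]
grip_width: 0.0228
grasp_force: 59.7
```

```bash
python3 -c "
from h import *
st()"
```

```text
clk 25.55 tool [ 55.54 -24.81] r 60.83 beta 114.07 Frad -0.45 Ftan(ccw+) -4.15 [0.4 4.2 5.5] [0.4932 0.0939 0.2332] 0.0228 [ -1.27 -33.84  22.32   0.76  -1.45   0.21]
```

Request:
jog_arm --motion '[{"x": -8.4,"y": -13.2,"z": 0,"spin": 0,"fingers": 1},{"x": -20,"y": -23.8,"z": 0,"spin": 0,"fingers": 1},{"x": -33.9,"y": -31,"z": 0,"spin": 0,"fingers": 1},{"x": -49.1,"y": -34.4,"z": 0,"spin": 0,"fingers": 1},{"x": -64.8,"y": -33.7,"z": 0,"spin": 0,"fingers": 1},{"x": -79.7,"y": -29,"z": 0,"spin": 0,"fingers": 1},{"x": -92.9,"y": -20.6,"z": 0,"spin": 0,"fingers": 1},{"x": -103.5,"y": -9.1,"z": 0,"spin": 0,"fingers": 1}]'

```text
clock: 26.55
eef_pos: [0.5836, 0.0414, 0.233]
tool_rot: [0.204, 0.979, -0.002, -0.001]
ft_force: [-4.4, -2.8, 8.8]
grip_width: 0.0224
grasp_force: 60.0
```

```bash
python3 -c "
from h import *
st()"
```

```text
clk 26.55 tool [-48.3  -36.89] r 60.78 beta -127.37 Frad 0.31 Ftan(ccw+) -5.22 [-4.4 -2.8  8.8] [0.5836 0.0414 0.233 ] 0.0224 [  1.05 -41.72  23.4   -1.93   0.39  -0.06]
```

Turn one was smooth, so I'll run turns two and three.

Request:
jog_arm --motion '[{"x": -7.2,"y": 13.9,"z": 0,"spin": 0,"fingers": 1},{"x": -10.6,"y": 29.2,"z": 0,"spin": 0,"fingers": 1},{"x": -9.9,"y": 44.8,"z": 0,"spin": 0,"fingers": 1},{"x": -5.2,"y": 59.8,"z": 0,"spin": 0,"fingers": 1},{"x": 3.2,"y": 73,"z": 0,"spin": 0,"fingers": 1},{"x": 14.7,"y": 83.6,"z": 0,"spin": 0,"fingers": 1},{"x": 28.6,"y": 90.8,"z": 0,"spin": 0,"fingers": 1},{"x": 43.9,"y": 94.2,"z": 0,"spin": 0,"fingers": 1}]'

```text
clock: 27.55
eef_pos: [0.584, 0.1461, 0.2334]
tool_rot: [0.204, 0.979, -0.001, 0.003]
ft_force: [4.8, -1.1, 3.9]
grip_width: 0.0224
grasp_force: 59.9
```

Request:
jog_arm --motion '[{"x": 15.6,"y": -0.7,"z": 0,"spin": 0,"fingers": 1},{"x": 30.6,"y": -5.4,"z": 0,"spin": 0,"fingers": 1},{"x": 43.8,"y": -13.8,"z": 0,"spin": 0,"fingers": 1},{"x": 54.4,"y": -25.4,"z": 0,"spin": 0,"fingers": 1},{"x": 61.6,"y": -39.3,"z": 0,"spin": 0,"fingers": 1},{"x": 65,"y": -54.5,"z": 0,"spin": 0,"fingers": 1},{"x": 64.3,"y": -70.2,"z": 0,"spin": 0,"fingers": 1},{"x": 59.6,"y": -85.1,"z": 0,"spin": 0,"fingers": 1}]'

```text
clock: 28.55
eef_pos: [0.4931, 0.0939, 0.2332]
tool_rot: [0.203, 0.979, 0.001, 0.0]
ft_force: [0.8, 3.9, 5.6]
grip_width: 0.0225
grasp_force: 59.7
```

Request:
jog_arm --motion '[{"x": -8.4,"y": -13.2,"z": 0,"spin": 0,"fingers": 1},{"x": -20,"y": -23.8,"z": 0,"spin": 0,"fingers": 1},{"x": -33.9,"y": -31,"z": 0,"spin": 0,"fingers": 1},{"x": -49.1,"y": -34.4,"z": 0,"spin": 0,"fingers": 1},{"x": -64.8,"y": -33.7,"z": 0,"spin": 0,"fingers": 1},{"x": -79.7,"y": -29,"z": 0,"spin": 0,"fingers": 1},{"x": -92.9,"y": -20.6,"z": 0,"spin": 0,"fingers": 1},{"x": -103.5,"y": -9.1,"z": 0,"spin": 0,"fingers": 1}]'

```text
clock: 29.55
eef_pos: [0.5836, 0.0414, 0.233]
tool_rot: [0.204, 0.979, -0.002, -0.001]
ft_force: [-4.1, -2.8, 7.4]
grip_width: 0.0228
grasp_force: 60.0
```

Request:
jog_arm --motion '[{"x": -7.2,"y": 13.9,"z": 0,"spin": 0,"fingers": 1},{"x": -10.6,"y": 29.2,"z": 0,"spin": 0,"fingers": 1},{"x": -9.9,"y": 44.8,"z": 0,"spin": 0,"fingers": 1},{"x": -5.2,"y": 59.8,"z": 0,"spin": 0,"fingers": 1},{"x": 3.2,"y": 73,"z": 0,"spin": 0,"fingers": 1},{"x": 14.7,"y": 83.6,"z": 0,"spin": 0,"fingers": 1},{"x": 28.6,"y": 90.8,"z": 0,"spin": 0,"fingers": 1},{"x": 43.9,"y": 94.2,"z": 0,"spin": 0,"fingers": 1}]'

```text
clock: 30.55
eef_pos: [0.5839, 0.1461, 0.2334]
tool_rot: [0.204, 0.979, -0.001, 0.003]
ft_force: [4.5, -2.9, 4.5]
grip_width: 0.0227
grasp_force: 59.9
```

Request:
jog_arm --motion '[{"x": 15.6,"y": -0.7,"z": 0,"spin": 0,"fingers": 1},{"x": 30.6,"y": -5.4,"z": 0,"spin": 0,"fingers": 1},{"x": 43.8,"y": -13.8,"z": 0,"spin": 0,"fingers": 1},{"x": 54.4,"y": -25.4,"z": 0,"spin": 0,"fingers": 1},{"x": 61.6,"y": -39.3,"z": 0,"spin": 0,"fingers": 1},{"x": 65,"y": -54.5,"z": 0,"spin": 0,"fingers": 1},{"x": 64.3,"y": -70.2,"z": 0,"spin": 0,"fingers": 1},{"x": 59.6,"y": -85.1,"z": 0,"spin": 0,"fingers": 1}]'

```text
clock: 31.55
eef_pos: [0.4931, 0.0939, 0.2332]
tool_rot: [0.203, 0.979, 0.001, 0.0]
ft_force: [0.5, 4.6, 5.1]
grip_width: 0.0228
grasp_force: 59.7
```

Request:
jog_arm --motion '[{"x": -8.4,"y": -13.2,"z": 0,"spin": 0,"fingers": 1},{"x": -20,"y": -23.8,"z": 0,"spin": 0,"fingers": 1},{"x": -33.9,"y": -31,"z": 0,"spin": 0,"fingers": 1},{"x": -49.1,"y": -34.4,"z": 0,"spin": 0,"fingers": 1},{"x": -64.8,"y": -33.7,"z": 0,"spin": 0,"fingers": 1},{"x": -79.7,"y": -29,"z": 0,"spin": 0,"fingers": 1},{"x": -92.9,"y": -20.6,"z": 0,"spin": 0,"fingers": 1},{"x": -103.5,"y": -9.1,"z": 0,"spin": 0,"fingers": 1}]'

```text
clock: 32.55
eef_pos: [0.5836, 0.0414, 0.233]
tool_rot: [0.204, 0.979, -0.002, -0.001]
ft_force: [-4.9, -1.9, 8.4]
grip_width: 0.0226
grasp_force: 60.0
```

Request:
jog_arm --motion '[{"x": 0,"y": 0,"z": 0,"spin": 0,"fingers": 1},{"x": 0,"y": 0,"z": 0,"spin": 0,"fingers": 1}]'

```text
clock: 32.8
eef_pos: [0.5854, 0.0428, 0.2332]
tool_rot: [0.204, 0.979, -0.0, 0.001]
ft_force: [1.8, -0.7, 7.3]
grip_width: 0.0229
grasp_force: 60.1
```

```bash
python3 -c "
from h import *
st()"
```

```text
clk 32.8 tool [-49.39 -34.93] r 60.49 beta -125.27 Frad 1.52 Ftan(ccw+) 1.2 [ 1.8 -0.7  7.3] [0.5854 0.0428 0.2332] 0.0229 [  0.13 -41.63  22.38   0.5   -0.18  -0.  ]
```

Request:
jog_arm --motion '[{"x": -1.5,"y": 2.3,"z": 0,"spin": 0,"fingers": 1},{"x": -2.9,"y": 4.6,"z": 0,"spin": 0,"fingers": 1},{"x": -2.9,"y": 4.6,"z": 0,"spin": 0,"fingers": 1},{"x": -2.9,"y": 4.6,"z": 0,"spin": 0,"fingers": 1}]'

```text
clock: 33.3
eef_pos: [0.5884, 0.0447, 0.2331]
tool_rot: [0.204, 0.979, -0.002, -0.0]
ft_force: [-1.2, -2.5, 8.7]
grip_width: 0.0226
grasp_force: 60.1
```

```bash
python3 -c "
from h import *
st()"
```

```text
clk 33.3 tool [-51.42 -31.99] r 60.56 beta -121.89 Frad 1.32 Ftan(ccw+) -2.41 [-1.2 -2.5  8.7] [0.5884 0.0447 0.2331] 0.0226 [  1.56 -41.42  23.42  -0.92   0.56   0.  ]
```

Request:
jog_arm --motion '[{"x": -1.1,"y": 1.8,"z": 0,"spin": 0,"fingers": 1},{"x": -1.1,"y": 1.8,"z": 0,"spin": 0,"fingers": 1},{"x": -1.1,"y": 1.8,"z": 0,"spin": 0,"fingers": 1}]'

```text
clock: 33.67
eef_pos: [0.59, 0.0458, 0.2331]
tool_rot: [0.204, 0.979, -0.002, -0.0]
ft_force: [-1.6, -2.1, 8.8]
grip_width: 0.0229
grasp_force: 60.0
```

```bash
python3 -c "
from h import *
st()"
```

```text
clk 33.675 tool [-52.45 -30.33] r 60.58 beta -120.04 Frad 0.75 Ftan(ccw+) -2.48 [-1.6 -2.1  8.8] [0.59   0.0458 0.2331] 0.0229 [  1.66 -41.55  23.55  -1.06   0.62   0.  ]
```

Request:
jog_arm --motion '[{"x": 0.6,"y": -1,"z": 0,"spin": 0,"fingers": 1},{"x": 0.6,"y": -1,"z": 0,"spin": 0,"fingers": 0},{"x": 0.6,"y": -1,"z": 0,"spin": 0,"fingers": -1},{"x": 0.6,"y": -1,"z": 0,"spin": 0,"fingers": -1},{"x": 0.6,"y": -1,"z": 0,"spin": 0,"fingers": -1},{"x": 0.6,"y": -1,"z": 0,"spin": 0,"fingers": -1}]'

```text
clock: 34.42
eef_pos: [0.5899, 0.0472, 0.2321]
tool_rot: [0.203, 0.979, -0.0, -0.0]
ft_force: [0.4, -1.5, 0.4]
grip_width: 0.0853
grasp_force: 0.0
```

Request:
jog_arm --motion '[{"x": 0,"y": 0,"z": -20,"spin": 0,"fingers": -1},{"x": 0,"y": 0,"z": -60,"spin": 0,"fingers": -1},{"x": 0,"y": 0,"z": -100,"spin": 0,"fingers": -1},{"x": 50,"y": 0,"z": -100,"spin": 0,"fingers": -1},{"x": 100,"y": 20,"z": -100,"spin": 0,"fingers": -1},{"x": 150,"y": 50,"z": -100,"spin": 0,"fingers": -1},{"x": 200,"y": 80,"z": -100,"spin": 0,"fingers": -1},{"x": 200,"y": 80,"z": -100,"spin": 0,"fingers": -1}]'

```text
clock: 35.42
eef_pos: [0.4362, 0.2029, 0.3329]
tool_rot: [0.2, 0.98, 0.0, 0.0]
ft_force: [0.2, -0.3, -0.4]
grip_width: 0.0853
grasp_force: 0.0
```

```bash
python3 - <<'E'
from h import *
st();T=camera("top");save(T,"end.png",(140,150,290,275),5)
k=C0+.06*np.array([np.cos(TH+np.radians(-120.2)),np.sin(TH+np.radians(-120.2))])
print((proj(T,[*k,.258])-[140,150])*5)
E
```

```text
clk 35.425 tool [151.23  52.52] r 160.09 beta 70.85 Frad -0.32 Ftan(ccw+) 0.05 [ 0.2 -0.3 -0.4] [0.4362 0.2029 0.3329] 0.0853 [  1.33 -35.31  25.53   0.13   0.26   0.18]
[406.42935472 193.45865047]
```

View pics/end.png

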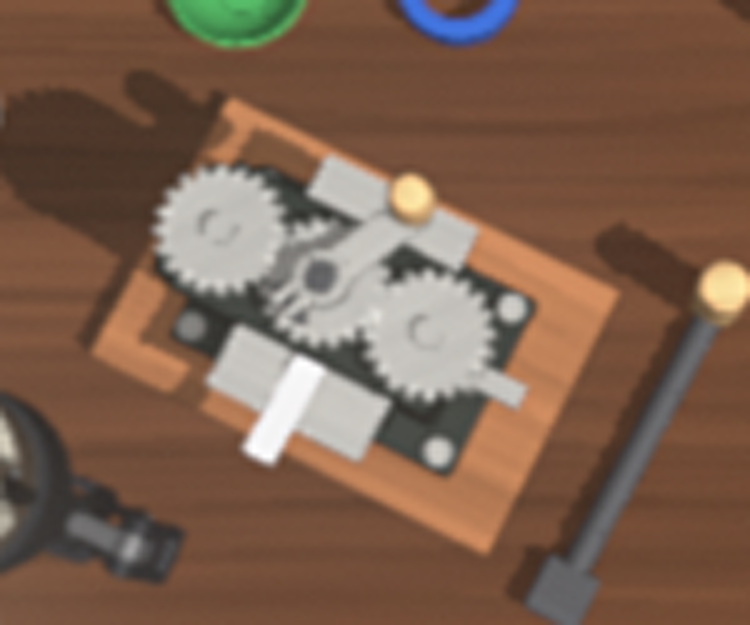

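The knob is at about (411,196), close to the predicted (406,193). The strip hasn't moved and the gripper is well clear.

```bash
python3 -c "
from workcell import bot
print(bot.job_done())"
```

```text
the job is handed in; nothing more can be done
None
```

The job is handed in: I closed the rolls until they met at about 13 N on the knob, under the 25 N slip limit, then backed the crank off three full turns (to within about a degree by the arm's readings) and let go; the last picture shows the strip still in place.

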